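# Space the drying battens with the red gauge

## Robot

A 6-joint arm with a two-finger parallel gripper is mounted at the origin on the work surface. World frame = base frame: x ahead of the robot, y to its left, z up, the work surface at z = 0. Lengths are in mm, angles in rad, forces in N, time in s.
With the tool pointing down it reaches from about 300 to 750 mm from the base axis. Payload 8.5 kg.
Tool frame: the origin (TCP) lies midway between the tips of the shut fingers; the grasp point (between the pads) lies 19 mm behind it (r.grip_point_offset is the z of the grasp point in the tool frame, in mm); z points along the fingers, y is the line along which they close (so a half turn about z gives the same grasp; the last joint's range is limited). The gripper opens to 85 mm and grips with 20 to 120 N. Pads are 22 mm wide; open, the fingers measure 114 mm over their backs; the gripper's body (76 mm by 85 mm) begins 54 mm behind the grasp point. The pads swing forward as they close: fully open they stand 13 mm farther back than shut.
Start: joints at [-1.329, 0.381, 1.297, -0, 1.464, -0.215], TCP at [242.585, -493.592, 231.322] pointing down, gripper open.
Joint ranges: [-3.11, 3.11], [-0.89, 2.33], [0.22, 2.48], [-1.42, 4.56], [0.17, 2.85], [-2.88, 2.88]. Speed limits (rad/s): [2.39, 2.39, 3.14, 3.14, 3.14, 3.14].

## Interface

Orientations are given as a rotation vector (axis times angle).
In Python, from plant import r, gripper_open, close_gripper, eyes, ticket gives the robot as it stands. Calls block until the motion is done:
- r.move_pose(position, orientation): joint-space move of the TCP to a pose.
- r.line_to(position, orientation=None, max_speed=150, stop_force=None): straight line of the TCP; orientation=None keeps the orientation; max_speed is the mean speed in mm/s. With stop_force (N) it stops when the force on the tool has changed by that much, and returns True; else False.
- r.movej(angles): joint-space move.
- gripper_open() and close_gripper(f_grip=None): open the fingers fully, or close them until they stop; f_grip is the grip in N (None keeps the last).
- r.pause(seconds).
- r.inverse_kinematics(position, orientation): joint angles nearest the present ones, or None.
- r.get_obs(): the state.
- eyes.get_image(name): name is "scene" or "top"; returns a dict with "color" (480x640x3 uint8, red, green, blue), "fov_y" (degrees; the focal length in pixels is half the picture's height over the tangent of half this angle, whatever the lens; pixels are square), "cx", "cy" (the principal point, pixels), "dist_coeffs" ([k1, k2, p1, p2, k3] as OpenCV has them; the pictures are not rectified), "rvec" (rotation vector, rad) and "tvec" (3), from world to camera coordinates, as OpenCV has them. Camera axes: x right, y down, z forward; pixel columns grow to the right and rows downward; lengths in mm; the calibration is good to about 2 mm. A picture is of the moment at which its call begins. There is no depth.
A pose or a line that the arm cannot do raises r.IKError and nothing moves.
- ticket.hand_in(): hands the job in; it is judged then, once.
The state is a dict: "clock": time; "q": joint angles; "joint_vel": joint speeds; "effort": joint torques, N m; "ee_pos": TCP position; "ee_rot": TCP orientation; "contact_force": force on the tool from outside, world axes, zero at the start; "ft_torque": the same for the moment, N m; "grip_width": finger opening in mm; "grasp_force": force on a finger pad.
Only numpy, scipy, OpenCV 4.12 (cv2) and the standard library are available. Lean on these libraries where they do the work, as an engineer would, in place of code of your own. Each camera call takes 0.05 s, during which the arm holds its last target. There are 200 camera calls.

## Task

The wooden battens on the drying board must be equally spaced before a damp plaster cast is laid on them. Take the red spacing gauge (not the slimmer blue one), straddle the middle loose batten with its thick foot towards the fixed green batten, and slide the batten along until the foot meets the green one; then lift the gauge, step it on over the last batten and in the same way slide that up until the foot meets the middle batten. Leave both battens parallel to the green one and level with it at the ends, and stand the gauge upright on the bench, off the board.

Things in the scene. Friction and masses are not known exactly. Their poses are not given: they have to be found in the camera images.
- board: plywood drying board fixed on the bench, 200 (x) x 330 (y) x 12 mm; origin at the centre of its underside, z up. A green batten 160 (x) x 26 (y) x 30 mm high is fixed on top at its +y end (robot's left), centre line at y = +145, inner face at y = +132, top 42 mm above the bench. The row runs along y.
- batten1: middle batten: loose pale wooden bar 160 (x) x 26 (y) x 30 mm high, about 0.14 kg, flat on the board next to the green one, at first too far off and slightly askew; slides easily. Origin at the centre of its underside, x along it. Goes 50 mm clear of the green batten (centre lines 76 mm apart).
- batten2: last batten: the same as the middle one, lying beyond it, farthest from the green one. Goes 50 mm clear of the middle batten (centre lines 76 mm apart).
- gauge: red gauge 0.2 kg, 60 (x) x 88 (y) mm; origin centre of underside. Thick foot y +14 to +44, lip y -44 to -32; between them a slot 36 high, open along x. Pale handle 44 (x) x 26 (y), centred, z 48 to 102: grip its 26. Pushed to +y the lip drives the batten; lip inside to foot outside 76 = batten + gap. Stands on the bench left of the board, +y within 35 deg of the board's. Blue twin: foot only 10.
Not all that is in view belongs to the job. Of the things like the gauge, leave any that is turquoise; of the rest the larger one is meant. What is shaped like the batten2 but orange is not meant.

How it is judged:
By the outcome, as a careful person would: the job done as asked, in the order asked, and still so for the second after the job is handed in, with the robot touching nothing.
It also fails if it takes over 59 s, if anything falls off the work surface, if the arm or the gripper's body presses on something with over 40 N, if the wrist force passes 120 N, or if a joint passes its speed limit or range.

## Working session

There is one attempt and no reset: what is moved stays moved. The work goes in short steps, each a Python script; the robot and the scene stay as the last script left them, time stands still between calls to the robot, and variables do not carry over. Pictures are saved under pics/ and viewed, at most 10 in all, crops included, and the job is handed in when it is done.

```bash
ls; mkdir -p pics
python3 - <<'E'
from plant import r,eyes
import cv2
for n in("scene","top"):
    d=eyes.get_image(n); cv2.imwrite(f"pics/{n}0.png",d["color"][:,:,::-1])
    print(n,{k:v for k,v in d.items() if k!="color"})
o=r.get_obs();print(o["clock"],o["ee_rot"],r.grip_point_offset)
E
```

```text
pics
scene {'fov_y': 44.564864872542756, 'cx': 322.31271784714573, 'cy': 232.34735706779244, 'dist_coeffs': array([-0.04861811,  0.        ,  0.        ,  0.        ,  0.        ]), 'rvec': array([ 1.24741428,  2.28935302, -0.95283003]), 'tvec': array([ 233.03827302, -278.31285934, 1541.4179278 ])}
top {'fov_y': 53.95336676772642, 'cx': 325.1113513136314, 'cy': 242.47403547389706, 'dist_coeffs': array([0.01440566, 0.        , 0.        , 0.        , 0.        ]), 'rvec': array([ 2.22159127, -2.16866898,  0.11798186]), 'tvec': array([  5.35483107, 502.95238426, 821.51270165])}
0.1 [-3.05872034e+00 -7.11057240e-01 -1.39564000e-05] -18.700000000000003
```

View pics/scene0.png

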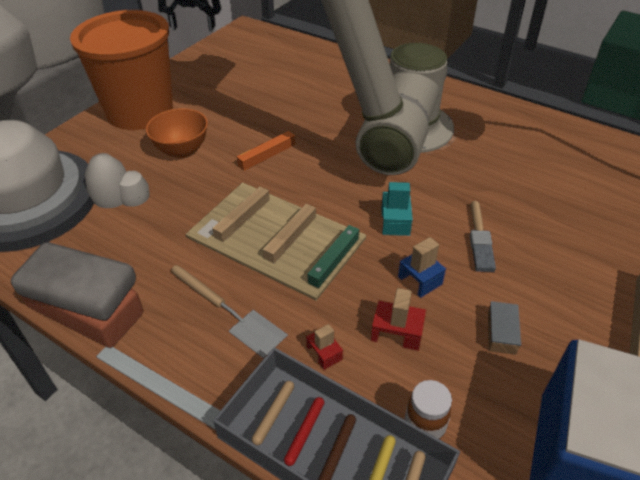

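View pics/top0.png

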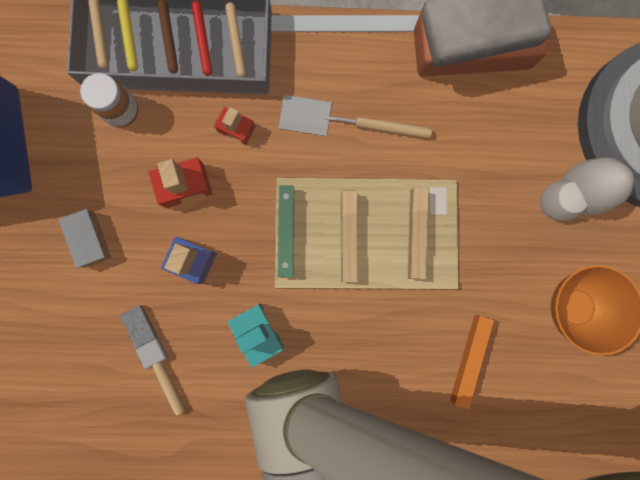

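The four gauge-like things in the top view are the large red at (180,180), small red at (235,123), blue at (188,260) and turquoise at (255,335). I choose the large red. The battens are at (350,237) and (419,233), with the green one at (286,232). The orange bar at (473,362) is a decoy. I'll check the choice in a crop.

```bash
cat > h.py <<'E'
import numpy as np,cv2
from plant import r,eyes,gripper_open,close_gripper,ticket
def cam(d):
    f=240/np.tan(np.radians(d["fov_y"]/2)); K=np.array([[f,0,d["cx"]],[0,f,d["cy"]],[0,0,1.]])
    return K,d["dist_coeffs"],cv2.Rodrigues(d["rvec"])[0],d["tvec"]
def cast(d,px,z):
    K,D,R,t=cam(d); u=cv2.undistortPoints(np.array(px,float).reshape(-1,1,2),K,D).reshape(-1,2)
    v=np.c_[u,np.ones(len(u))]@R; c=-R.T@t; return c+v*((z-c[2])/v[:,2])[:,None]
def proj(d,P):
    K,D,R,t=cam(d); return cv2.projectPoints(np.array(P,float).reshape(-1,1,3),d["rvec"],t,K,D)[0].reshape(-1,2)
def rect(d,mask,z):
    c=max(cv2.findContours(mask.astype(np.uint8),0,cv2.CHAIN_APPROX_NONE)[0],key=cv2.contourArea)
    return cv2.minAreaRect(cast(d,c.reshape(-1,2),z)[:,:2].astype(np.float32))
E
python3 - <<'E'
from h import *
d=eyes.get_image("top"); s=eyes.get_image("scene")
print(-cam(d)[2].T@d["tvec"])
a=cv2.resize(d["color"][140:225,130:230],(400,340),interpolation=2)
b=cv2.resize(s["color"][280:355,360:435],(380,340),interpolation=2)[:,:]
c=cv2.resize(d["color"][170:300,270:465],(780,520),interpolation=2)
cv2.imwrite("pics/g1.png",np.hstack([a,b])[:,:,::-1]);cv2.imwrite("pics/b1.png",c[:,:,::-1])
hsv=cv2.cvtColor(d["color"],cv2.COLOR_RGB2HSV)
for p in[(350,237),(345,237),(356,237),(419,225),(413,225),(380,237),(172,172),(286,230),(195,172),(165,190),(178,185),(160,300)]:print(p,hsv[p[1],p[0]])
E
```

```text
[436.62247964  41.1610958  857.63597667]
(350, 237) [ 17  93 183]
(345, 237) [ 17  92 186]
(356, 237) [ 17  94 169]
(419, 225) [ 17  95 179]
(413, 225) [ 17  94 180]
(380, 237) [ 19  85 182]
(172, 172) [ 17  94 190]
(286, 230) [ 67  64 124]
(195, 172) [  4 182 123]
(165, 190) [  3 185 178]
(178, 185) [ 14 115 109]
(160, 300) [ 13 137 162]
```

View pics/g1.png

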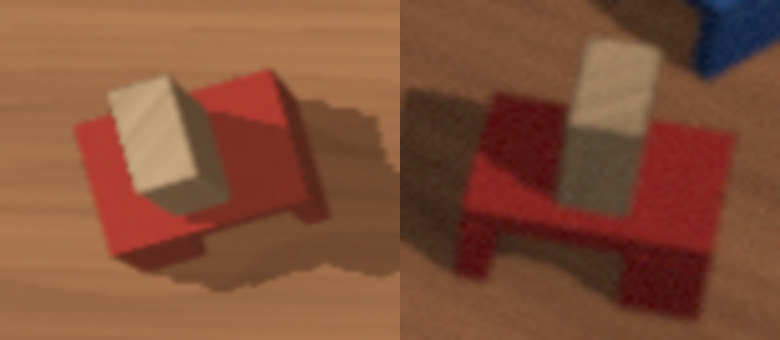

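View pics/b1.png

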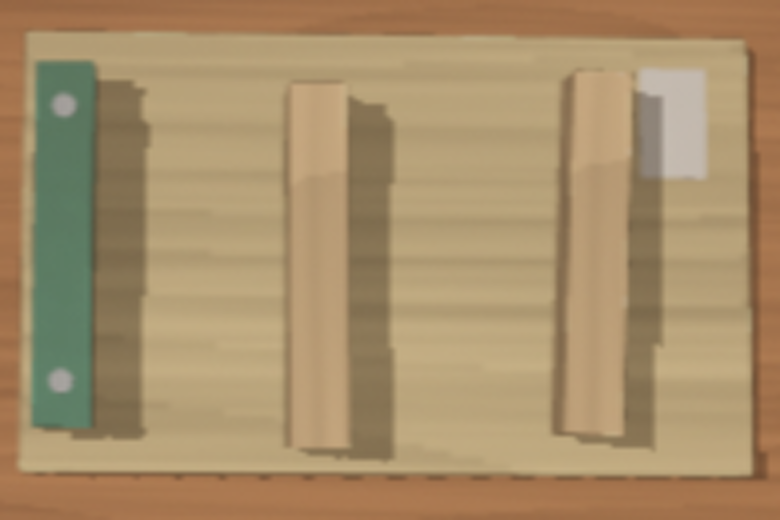

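The crops confirm the large red gauge: handle top at px ~(168,173), thick foot to the left (+y), thin lip to the right. I read the corners off the crops and cast them onto their planes.

Run:
```python
from h import *
d=eyes.get_image("top")
S={"board":(12,270,170,[(25,31),(747,40),(753,475),(19,470)]),
"green":(42,270,170,[(37,61),(95,61),(92,428),(32,427)]),
"b1":(42,270,170,[(289,82),(349,82),(349,449),(290,447)]),
"b2":(42,270,170,[(575,70),(633,71),(623,436),(562,432)]),
"gbody":(48,130,140,[(75,127),(272,70),(308,200),(112,256)]),
"ghandle":(102,130,140,[(108,92),(168,76),(198,175),(137,192)])}
for k,(z,ox,oy,c) in S.items():
    p=(np.array(c)+.5)/4-.5+[ox,oy]; P=cast(d,p,z)[:,:2]
    # corners TL TR BR BL; image left=+y; short axis y: from right to left
    y=(P[0]-P[1]+P[3]-P[2])/2; x=(P[0]-P[3]+P[1]-P[2])/2
    print(k,P.mean(0).round(1),"x",np.linalg.norm(x).round(1),"y",np.linalg.norm(y).round(1),"yaw from x",np.degrees(np.arctan2(x[1],x[0])).round(2),"from y",np.degrees(np.arctan2(-y[0],y[1])).round(2))
```

```text
board [523.  -57.3] x 198.2 y 329.6 yaw from x 0.93 from y 0.93
green [520.3  87.1] x 159.7 y 25.5 yaw from x 1.06 from y 1.01
b1 [514.1 -24. ] x 159.9 y 25.9 yaw from x 1.16 from y 0.53
b2 [ 522.8 -146. ] x 159.8 y 26.1 yaw from x -1.39 from y -0.91
gbody [601.2 274.7] x 58.8 y 86.8 yaw from x 17.94 from y 18.24
ghandle [601.7 275.3] x 42.4 y 24.8 yaw from x 18.73 from y 17.5
```

```bash
cat >> h.py <<'E'
from scipy.spatial.transform import Rotation as Ro
A=np.radians(1.0); U=np.array([np.cos(A),np.sin(A)]); V=np.array([-U[1],U[0]]); G=np.array([520.3,87.1])  # green centre, board axes
def ori(deg,s=-1):
    a=np.radians(deg); y=s*np.array([-np.sin(a),np.cos(a),0]); z=np.array([0,0,-1.])
    return Ro.from_matrix(np.c_[np.cross(y,z),y,z]).as_rotvec()
def P(xy,z): return [float(xy[0]),float(xy[1]),float(z)]
def snap(n,box,name="top",k=4):
    d=eyes.get_image(name); x0,y0,x1,y1=box
    cv2.imwrite(f"pics/{n}.png",cv2.resize(d["color"][y0:y1,x0:x1],None,fx=k,fy=k,interpolation=2)[:,:,::-1]); return d
def st():
    o=r.get_obs(); print("t",round(o["clock"],2),"tcp",o["ee_pos"].round(1) if hasattr(o["ee_pos"],"round") else o["ee_pos"],"F",np.round(o["contact_force"],1),"w",round(o["grip_width"],1),"gf",o["grasp_force"])
E
python3 - <<'E'
from h import *
b1=np.array([514.1,-24.]); rel=b1-G; print("along",rel@U,"across",rel@V)
c=b1-(rel@U)*U
for dg,s in((91,-1),(91,1)):
    q=r.inverse_kinematics(P(c-125*U,110),ori(dg,s)); print(dg,s,None if q is None else np.round(q,2))
    q2=r.inverse_kinematics(P([601.5,275],63),ori(18,s)); print(None if q2 is None else np.round(q2,2))
    q2=r.inverse_kinematics(P([520,-100],77),ori(1,s)); print(None if q2 is None else np.round(q2,2))
E
```

```text
along -8.138018065151755 across -110.9748740119639
91 -1 [-0.37  0.27  1.88 -0.    0.99 -0.38]
[ 0.25  0.72  1.19 -0.    1.23  1.51]
[-0.41  0.51  1.58 -0.    1.05  1.14]
91 1 [-0.37  0.27  1.88 -0.    0.99  2.76]
[ 0.25  0.72  1.19 -0.    1.23 -1.63]
[-0.41  0.51  1.58 -0.    1.05 -2.  ]
```

Run:
```python
from h import *
b1=np.array([514.1,-24.]); c=b1+8.1*U; o=ori(91)
close_gripper(40); st()
r.move_pose(P(c-125*U,120),o)
r.line_to(P(c-125*U,21),o,max_speed=150)
st()
print(r.line_to(P(c-94.5*U,21),o,max_speed=40,stop_force=15)); st()
r.line_to(P(c-120*U,21),o,max_speed=150)
r.line_to(P(c-120*U,150),o,max_speed=250)
gripper_open()
r.move_pose(P([601.5,275],200),ori(18)); st()
snap("n1",(270,170,465,300))
```

```text
t 1.02 tcp [ 242.6 -493.6  231.3] F [ 1.3 -0.1 -0.1] w -0.3 gf 0.0
t 3.66 tcp [397.6 -26.4  21.4] F [-0.2  0.1  1. ] w 0.1 gf 0.0
False
t 4.58 tcp [427.7 -25.5  21. ] F [-0.3  0.6 -0.6] w -0.1 gf 0.0
t 7.99 tcp [601.5 274.4 199.9] F [-0.1 -0.5  0.2] w 85.1 gf 0.0
```

View pics/n1.png

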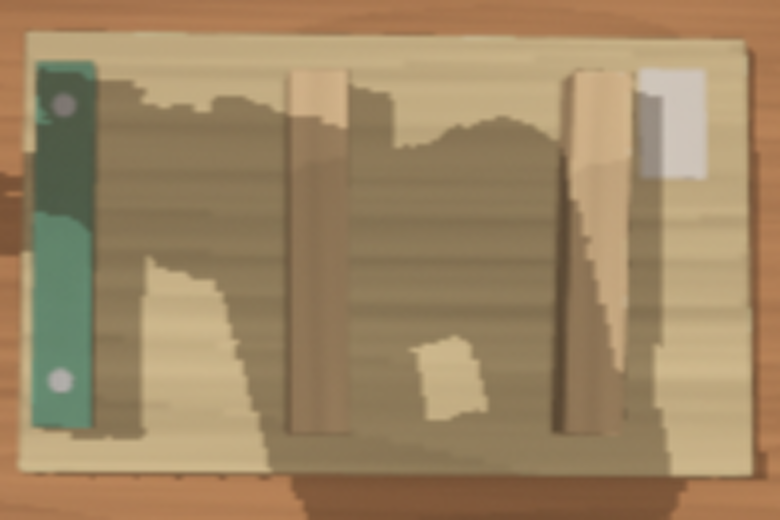

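Batten1's ends are now at crop rows ~69 and 433, about 2 mm short of level, and it is still parallel. I'll check again later. Now the gauge.

Run:
```python
from h import *
g=np.array([601.4,275]); o=ori(18)
r.line_to(P(g,63),o,max_speed=120,stop_force=10)
close_gripper(70); st()
r.line_to(P(g,150),o,max_speed=200); st()
mid=G-112*V   # b1 centre line; straddle with batten mid-slot: gauge centre = batten + 9 along V
x=r.get_obs()["clock"]
c=G-111.2*V-1*U
r.move_pose(P(c+9*V,150),ori(1.0)); st()
snap("n2",(220,120,465,300),k=3); snap("n2s",(180,120,400,320),"scene",3)
a,b=cv2.imread("pics/n2.png"),cv2.imread("pics/n2s.png")
cv2.imwrite("pics/n2.png",cv2.resize(np.hstack([cv2.resize(a,(730,536)),cv2.resize(b,(590,536))]),(800,325)))
```

```text
t 9.91 tcp [601.4 275.1  63.1] F [-0.7  0.9  1.4] w 25.0 gf 72.33842253684998
t 10.49 tcp [600.7 274.8 148.5] F [-0.1 -0.3 -3. ] w 24.9 gf 72.0107102394104
t 11.64 tcp [521.5 -14.4 149.8] F [-0.3 -0.6 -2.1] w 24.9 gf 72.01241254806519
```

View pics/n2.png

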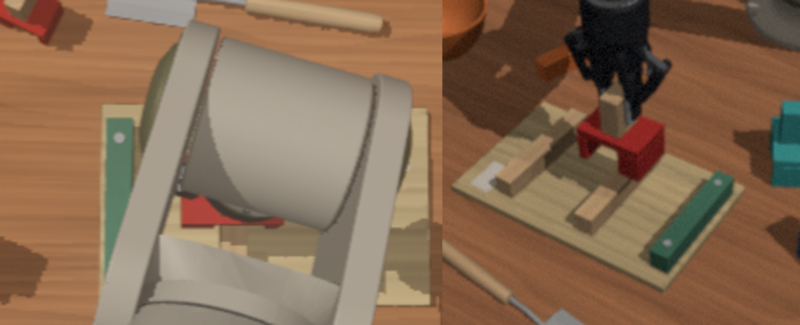

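The gauge is held upright over batten1, thick foot towards the green batten. Next I lower it and slide.

Run:
```python
from h import *
o=ori(1.0); c=G-102.2*V-1*U
print("down stop",r.line_to(P(c,77),o,max_speed=100,stop_force=12)); st()
print("fast",r.line_to(P(G-66*V-1*U,77),o,max_speed=40,stop_force=8)); st()
print("meet",r.line_to(P(G-52*V-1*U,77),o,max_speed=12,stop_force=5)); st()
p=np.array(r.get_obs()["ee_pos"][:2]); print("contact V",(p-G)@V,"U",(p-G)@U); np.save("contact.npy",p)
```

```text
down stop False
t 12.62 tcp [521.5 -15.1  77.5] F [-0.  -0.8 -2.6] w 25.3 gf 72.0105528831482
fast False
t 13.68 tcp [520.3  21.2  76.9] F [-0.1  0.7 -2.7] w 25.5 gf 71.92628502845764
meet True
t 14.55 tcp [520.   31.8  76.6] F [ 1.2 -1.5 -0.9] w 25.5 gf 71.96149706840515
contact V -55.26616247827254 U -1.2523037474676568
```

Run:
```python
from h import *
o=ori(1.0); p=np.load("contact.npy")
r.line_to(P(p-4*V,77),o,max_speed=40)
r.line_to(P(p-4*V,145),o,max_speed=120)
a=G-224*V-1.5*U
r.line_to(P(a,145),o,max_speed=150); st()
print("down stop",r.line_to(P(a,77),o,max_speed=100,stop_force=12)); st()
e=p-76*V
print("fast",r.line_to(P(e-6*V,77),o,max_speed=50,stop_force=8)); st()
print("meet",r.line_to(P(e,77),o,max_speed=10,stop_force=5)); r.pause(.3); st()
q=np.array(r.get_obs()["ee_pos"][:2]); print("V err",(q-e)@V)
r.line_to(P(q-4*V,77),o,max_speed=40)
r.line_to(P(q-4*V,150),o,max_speed=120)
# back near where it stood
g=np.array([601.4,275]); r.move_pose(P(g,150),ori(18)); st()
snap("n3",(270,170,465,300))
```

```text
t 16.77 tcp [ 522.7 -136.1  145. ] F [ 0.4  0.1 -2.4] w 25.2 gf 71.878262758255
down stop False
t 17.6 tcp [ 523.1 -137.    77.5] F [ 0.5 -0.1 -2.3] w 24.9 gf 71.97803020477295
fast False
t 19.48 tcp [521.4 -50.2  76.9] F [ 0.3 -0.5 -2.7] w 25.1 gf 72.04278230667114
meet False
t 20.53 tcp [521.4 -44.1  77. ] F [ 1.1 -0.3 -2.7] w 25.2 gf 71.9234311580658
V err 0.048657749643772924
t 22.8 tcp [601.7 273.7 149.9] F [ 0.5 -0.9 -3.3] w 25.8 gf 71.92843794822693
```

View pics/n3.png

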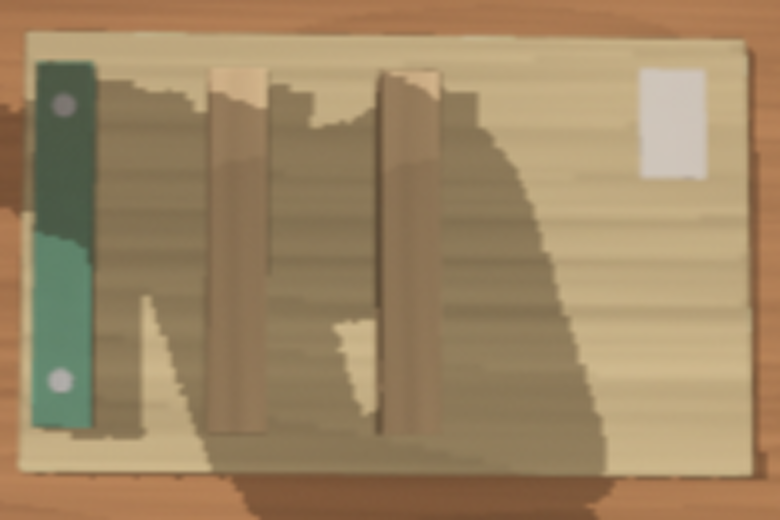

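Run:
```python
from h import *
d=eyes.get_image("top")
for k,c in {"green":[(37,61),(95,61),(92,428),(32,427)],"b1":[(209,68),(268,68),(266.5,433),(208,432)],"b2":[(382.5,71),(440.5,71),(440,434.5),(382,433)]}.items():
    p=(np.array(c)+.5)/4-.5+[270,170]; Q=cast(d,p,42)[:,:2]; y=(Q[0]-Q[1]+Q[3]-Q[2])/2; x=(Q[0]-Q[3]+Q[1]-Q[2])/2
    m=Q.mean(0)-G; print(k,"U",(m@U).round(2),"V",(m@V).round(2),np.linalg.norm(x).round(1),np.linalg.norm(y).round(1),"yaw",np.degrees(np.arctan2(x[1],x[0])).round(2))
```

```text
green U -0.02 V -0.01 159.7 25.5 yaw 1.06
b1 U -2.0 V -75.47 159.2 25.6 yaw 1.08
b2 U -2.29 V -151.1 158.9 25.4 yaw 0.79
```

Spacing (75.5 and 75.6 mm) and parallelism are good. Both battens are 2 mm short of level at the ends. I'll stand the gauge down, then nudge each end by that amount, using the finger half-thickness of 12.4 mm learned from the first nudge.

Run:
```python
from h import *
g=np.array([601.4,275]); o=ori(18)
r.line_to(P(g,70),o,max_speed=100); r.line_to(P(g,62),o,max_speed=15,stop_force=4); st()
gripper_open(); r.line_to(P(g,200),o,max_speed=150)
close_gripper(40); o=ori(91)
for i,v in enumerate((-75.5,-151.2)):
    c=G+v*V
    (r.move_pose if i==0 else r.line_to)(P(c-115*U,130),o)
    r.line_to(P(c-115*U,21),o,max_speed=150)
    r.line_to(P(c-98*U,21),o,max_speed=60)
    print(r.line_to(P(c-92.4*U,21),o,max_speed=15,stop_force=15)); st()
    r.line_to(P(c-115*U,21),o,max_speed=80)
    r.line_to(P(c-115*U,130),o,max_speed=200)
r.move_pose([242.6,-493.6,231.3],[-3.05872,-0.711057,0]); st()
snap("n4",(270,170,465,300)); snap("n5",(0,0,640,480),"scene",1)
```

```text
t 24.33 tcp [601.3 275.1  63.1] F [-1.   0.4  4.8] w 25.3 gf 72.73990988731384
False
t 30.19 tcp [429.3  10.   21. ] F [-0.6 -0.1  0.1] w 0.0 gf 0.003103557028225623
False
t 33.81 tcp [430.6 -65.7  21. ] F [-0.4 -0.4 -0.2] w -0.1 gf 0.0
t 36.65 tcp [ 243.3 -492.8  231. ] F [0.9 0.7 0.7] w 0.2 gf 0.0
```

View pics/n4.png

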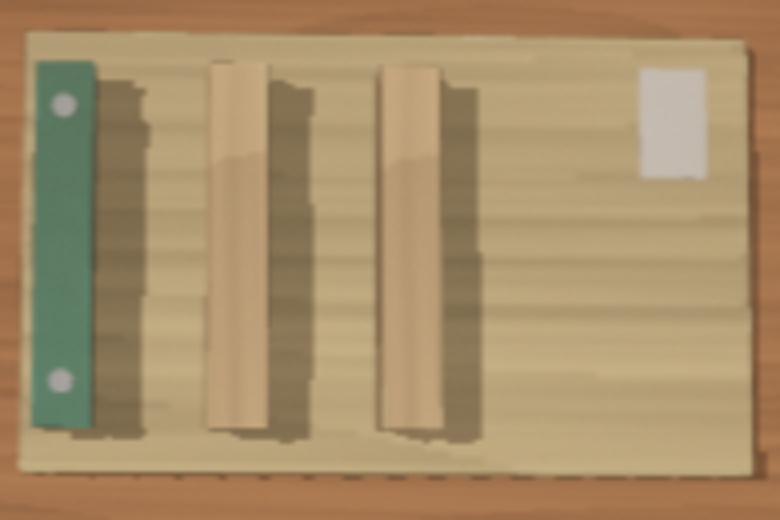

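View pics/n5.png

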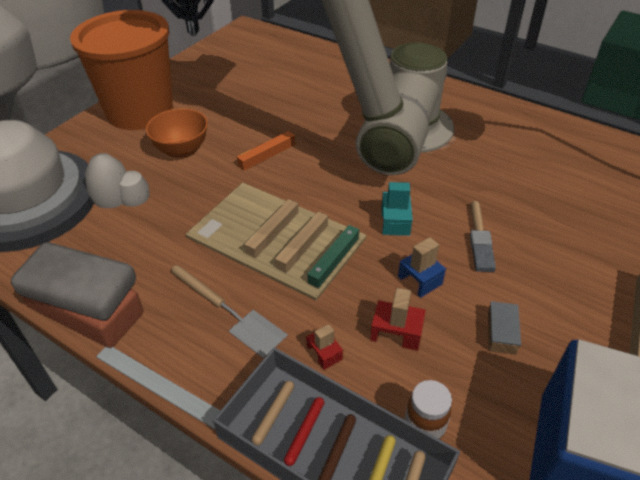

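Battens 1 and 2 (crop centres ~(238,246) and (411,248)) are evenly spaced, parallel and level with the green one (64,244). The red gauge stands upright off the board at scene px (398,320). Handing in.

```bash
python3 -c "
from plant import ticket
print(ticket.hand_in())"
```

```text
the job is handed in; nothing more can be done
None
```

Job handed in: both battens were slid up with the red gauge (gaps about 50 mm by camera), then nudged level at the ends with the closed fingers; parallel to the green one, gauge upright on the bench, about 37 s used.

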